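# Fold down the open clip on the storage box

### The arm

A 6-joint arm with a two-finger parallel gripper is mounted at the origin on the work surface. World frame = base frame: x ahead of the robot, y to its left, z up, the work surface at z = 0. Lengths are in m, angles in rad, forces in N, time in s.
With the tool pointing down it reaches from about 0.35 to 0.975 m from the base axis. Payload 4.9 kg.
Tool frame: the origin (TCP) lies midway between the tips of the shut fingers; the grasp point (between the pads) lies ctrl.grip_point_offset behind it (ctrl.grip_point_offset is the distance from the TCP to the grasp point, in m); x points along the fingers, y is the direction in which the jaws open and shut, and the axes are right-handed (so a half turn about x gives the same grasp; the last joint's range is limited). The gripper opens to 85 mm and grips with 20 to 120 N. Pads are 22 mm wide; open, the fingers measure 114 mm over their backs; the gripper's body (76 mm by 85 mm) begins 54 mm behind the grasp point. The pads swing forward as they close: fully open they stand 13 mm farther back than shut.
Start: joints at [-1.287, 0.053, 1.613, -0, 1.476, -0.119], TCP at [0.245, -0.575, 0.231] pointing down, gripper open.
Joint ranges: [-3.01, 3.01], [-1.01, 2.22], [0.06, 2.58], [-1.02, 4.17], [0.09, 2.62], [-3.14, 3.14]. Speed limits (rad/s): [2.57, 2.57, 3.14, 3.14, 3.14, 3.14].

### API

Orientations are given as a rotation vector (axis times angle).
In Python, from station import ctrl gives the robot as it stands. The module is installed in compiled form; this text tells all that it offers.
- The arm moves only by the tool drive_tool, never from a script. Its argument "commands" is text: rows parted by semicolons, each of 5 numbers parted by spaces: the closure, from -1 (fully open) to 1 (shut), so that 0 is half open, then the shift along the tool's x, y, z in units of 40 mm (1.0 is 40 mm), then the turn about the tool's x in units of 5 degrees (1.0 is 5 degrees). A call has 1 to 8 rows; each row is the pose to reach, as a shift and turn from the pose commanded when the call began, along the tool's axes at that moment; what a row does not reach only later rows make up. A row lasts 1/12 s, in which the tool goes at most 41.7 mm and 7.16 degrees, less where a joint would pass 70% of its speed; a pose out of reach is approached as far as the arm can. A call with a gripper value outside its range is refused whole. The fingers move at their own pace and stop on an object; "newtons" is the grip in N (left out, the last holds). Time passes only in rows, so rows that repeat a pose let the fingers close. It gives the time, the measured TCP pose, the force and the opening at its end, in the units of the state.
- ctrl.get_obs(): the state, without advancing time (a new reading comes with each control period).
- ctrl.get_image(name): name is "scene" or "top" or "wrist"; returns (picture, depth): 384x512x3 uint8, blue, green, red; 384x512 float32, m along the optical axis (not along the pixel's ray), 0 where there is no reading.
- ctrl.camera_info(name): a dict with "K" (3x3 intrinsics, pixels), "T" (4x4, takes a point from camera to world coordinates). Camera axes: x right, y down, z forward; pixel columns grow to the right and rows downward; lengths in m; the calibration is good to about 2 mm. A picture is of the moment at which its call begins: read the wrist's pose just before it. camera_info takes no time and is no camera call; for the wrist camera it gives the pose at the moment of the call.
- ctrl.finish_job(): hands the job in, once; it reports no verdict.
The state is a dict: "t": time; "q": joint angles; "dq": joint speeds; "effort": joint torques, N m; "tool_pos": TCP position; "tool_rot": TCP orientation; "contact_force": force on the tool from outside, world axes, zero at the start; "wrist_torque": the same for the moment, N m; "opening": finger opening in m.
Only numpy, scipy, OpenCV 4.12 (cv2) and the standard library are available. Lean on these libraries where they do the work, as an engineer would, in place of code of your own. Each camera call takes 0.05 s, during which the arm holds its last target.

### The job

One of the two clip latches on the lid of the upper blue storage box is still sticking up. Gently push it down with the fingertips until it lies flat on the lid, then draw back. Do not grasp or lift anything, do not shove the boxes, leave the other clip shut, and leave the tape roll on the lid, the glass dome, the marker cup and the stapler where they are.

Things in the scene. Friction and masses are not known exactly. Their poses are not given: they have to be found in the camera images.
- stack: Two stacked translucent blue storage boxes, loose on the bench but heavy (about 2.6 kg together, to be left in place). Origin at the centre of the underside, z up. Each lid is 220 mm along x and 150 mm along y; the upper lid's top is 152 mm above the origin. Stack may face any way. A clip latch sits at the middle of each short end (+x and -x) of each lid; the lower box's clips are shut.
- latch_a (a joint): Angle of the open clip, at the +x end of the upper lid: 0 = shut, flat on the lid; it grows as the free edge swings up (1.57 = upright). It starts at 0.35 to 0.85, so leaning inward over the lid. Pale slick plastic flap, 32 mm from hinge to free edge, 50 mm wide along the stack's y, 5 mm thick. It turns stiffly (about 1 N pressed 15 mm from the hinge; more if pressed close to the hinge), stays where it is left, stops hard at 0.
- latch_a_hinge (a point): Middle of the open clip's hinge line, on the stack: 108 mm from the stack's centre along its +x, 155 mm above the bench. The shut flap runs from here 32 mm towards the stack's centre, its top 157.5 mm above the bench.
- latch_a_edge (a point): Middle of the open clip's free edge (mid-thickness); it moves with the clip. Pushing down on the flap from above folds it shut, most easily near this edge; a steep flap goes better if the push drifts inward with it.
- latch_b (a joint): Angle of the other clip of the upper lid, at the -x end: the same shape, starts shut at 0 and must stay shut.
- tape: Roll of white electrical tape lying flat on the upper lid near its middle: 64 mm outside, 38 mm hole, 19 mm high. Origin at the centre of its underside. Leave alone.
- dome: Clear glass paperweight dome on the bench, 74 mm across, 37 mm high. Origin at the centre of its underside. Leave alone.
- cup: Dark grey hard silicone cup, 74 mm across and 85 mm high, with four thick markers standing in it up to 143 mm above the bench. Origin at the centre of its underside. Leave alone.
- stapler: Purple plastic stapler, 100 mm long (its x), 36 mm wide, 53 mm high. Origin at the centre of its underside. Leave alone.

How it is judged:
On the way, in this order (a step that is already met when the one before it is completed fails the run):
1. the fingers touch the boxes' open clip while it still stands up (contact force between the fingers and stack above 0.3 N and value of joint latch_a above 0.2 rad), for 0.02 s.
2. the clip lies flat on the lid (value of joint latch_a below 0.1 rad), for 0.1 s.
At the end, for the whole second after the job is handed in: The open clip is within 0.1 rad of flat and the other clip is still shut; the boxes stand at rest within 20 mm of where they were, and so do the tape, dome, cup and stapler (value of joint each of latch_a, latch_b below 0.1 rad and distance of each of stack, tape, dome, cup, stapler from where it was at the start of the episode below 0.02 m and linear speed of stack below 0.02 m/s and angle between stack's own z axis and vertical below 0.05 rad); the robot touches nothing.
It fails at once if the boxes are pressed hard (over 30 N) (contact force between the fingers and stack above 30 N).
It fails at once if the boxes are shoved or lifted by over 20 mm (distance of stack from where it was at the start of the episode above 0.02 m).
It fails at once if the open clip is bent back past upright (value of joint latch_a above 1.6 rad).
It fails at once if the shut clip is opened (value of joint latch_b above 0.2 rad).
It fails at once if the tape, dome, cup or stapler is moved or lifted by over 20 mm (distance of any of tape, dome, cup, stapler from where it was at the start of the episode above 0.02 m).
It also fails if it takes over 26 s, if anything falls off the work surface, if the arm or the gripper's body presses on something with over 40 N, if the wrist force passes 120 N, or if a joint passes its speed limit or range.

## Working session

There is one attempt and no reset: what is moved stays moved. The work goes in short steps, Python scripts to look and compute and a tool call to move; the robot and the scene stay as the last step left them, time stands still between calls to the robot, and variables do not carry over. Pictures are saved under pics/ and viewed, and the job is handed in when it is done.

Besides the shell and the picture viewer there is one more tool, called after ">>>" as name(argument=value, ...) on one line, values as JSON. drive_tool: Moves the arm, as the interface text tells. Its arguments: {"type":"object","properties":{"commands":{"type":"string"},"newtons":{"type":"number"}},"required":["commands"]}

```bash
mkdir -p pics; python3 - <<'E'
from station import ctrl
import cv2,numpy as np,pickle
o=ctrl.get_obs();print({k:np.round(v,3) for k,v in o.items()},ctrl.grip_point_offset)
d={}
for n in("scene","top"):
    im,z=ctrl.get_image(n);c=ctrl.camera_info(n);d[n]=(im,z,c);cv2.imwrite(f"pics/{n}0.png",im)
    print(n,np.round(c["K"],1).tolist(),np.round(c["T"],3).tolist())
pickle.dump(d,open("d0.pkl","wb"))
E
```

```text
{'t': np.float64(0.0), 'q': array([-1.287,  0.053,  1.614,  0.   ,  1.476, -0.119]), 'dq': array([ 0.   , -0.   ,  0.   ,  0.   ,  0.   ,  0.002]), 'effort': array([-2.0000e-03, -3.9368e+01, -3.7018e+01, -0.0000e+00,  7.0000e-03,
        0.0000e+00]), 'tool_pos': array([ 0.245, -0.574,  0.23 ]), 'tool_rot': array([ 2.001,  0.411, -2.001]), 'contact_force': array([-0.554, -0.209,  0.137]), 'wrist_torque': array([ 0.036, -0.004,  0.035]), 'opening': np.float64(0.085)} 0.0187
scene [[461.7, 0.0, 258.5], [0.0, 461.7, 192.1], [0.0, 0.0, 1.0]] [[0.684, 0.565, -0.462, 1.166], [0.73, -0.519, 0.445, -0.593], [0.012, -0.642, -0.767, 1.134], [0.0, 0.0, 0.0, 1.0]]
top [[362.9, 0.0, 258.6], [0.0, 362.9, 193.8], [0.0, 0.0, 1.0]] [[-0.028, -0.981, 0.192, 0.402], [-0.999, 0.031, 0.008, -0.016], [-0.014, -0.191, -0.981, 1.001], [0.0, 0.0, 0.0, 1.0]]
```

View pics/scene0.png

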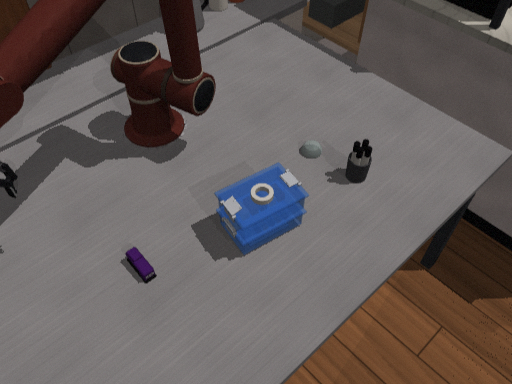

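View pics/top0.png

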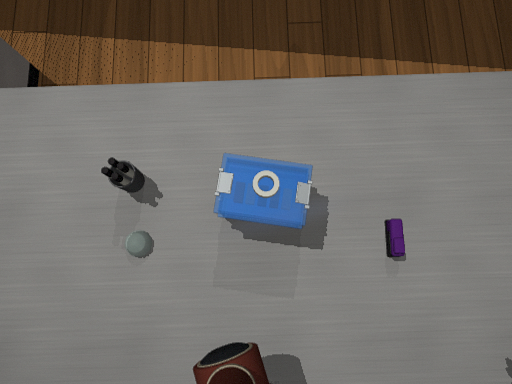

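The scene view shows flaps at (231,206) and (290,180). In the top view they are at (303,193) and (225,183), with the tape between them. Next I'll measure the flaps' heights.

```bash
cat > h.py <<'E'
import numpy as np,cv2
def pts(z,c,m):
    v,u=np.nonzero(m&(z>0));Z=z[v,u];K=c["K"]
    p=np.c_[(u-K[0,2])/K[0,0]*Z,(v-K[1,2])/K[1,1]*Z,Z]
    return p@c["T"][:3,:3].T+c["T"][:3,3],u,v
def ray(c,uv,h):
    d=c["T"][:3,:3]@np.linalg.solve(c["K"],[uv[0],uv[1],1]);o=c["T"][:3,3]
    return o+d*(h-o[2])/d[2]
E
python3 - <<'E'
import pickle,cv2,numpy as np
from h import *
d=pickle.load(open("d0.pkl","rb"))
for n,roi in(("scene",(150,205,280,310)),("top",(145,205,240,320))):
    im,z,c=d[n]
    hsv=cv2.cvtColor(im,cv2.COLOR_BGR2HSV)
    roim=np.zeros(z.shape,bool)
    if n=="scene": roim[160:255,210:312]=1
    else: roim[148:230,212:316]=1
    bl=((hsv[...,0]>100)&(hsv[...,0]<125)&(hsv[...,1]>120)&roim)
    # white within blue hull
    cn,_=cv2.findContours(bl.astype(np.uint8),0,2);hull=cv2.convexHull(np.vstack([k for k in cn if cv2.contourArea(k)>30]))
    hm=np.zeros(z.shape,np.uint8);cv2.fillPoly(hm,[hull],1);hm=cv2.dilate(hm,np.ones((3,3)))
    w=(hm>0)&(hsv[...,1]<90)&(hsv[...,2]>140)
    k,lab,st,ce=cv2.connectedComponentsWithStats(w.astype(np.uint8))
    for i in range(1,k):
        if st[i,4]<40: continue
        p,u,v=pts(z,c,lab==i)
        print(n,i,st[i],np.round(ce[i],1),"mean",np.round(p.mean(0),4),"z pct",np.round(np.percentile(p[:,2],[5,25,50,75,95]),4))
        r=cv2.minAreaRect(np.c_[u,v].astype(np.float32));
        for b in cv2.boxPoints(r): print("   ",np.round(b,1),np.round(ray(c,b,.157),4))
    p,u,v=pts(z,c,bl); t=p[(p[:,2]>.14)&(p[:,2]<.165)]
    r=cv2.minAreaRect(t[:,:2].astype(np.float32));print(n,"lid",r,np.median(t[:,2]))
    y0,y1,x0,x1=(155,255,205,315) if n=="scene" else (143,233,207,320)
    cv2.imwrite(f"pics/{n}0c.png",cv2.resize(im[y0:y1,x0:x1],None,fx=6,fy=6,interpolation=2)[:600,:800])
E
```

```text
scene 2 [281 170  19  17 143] [289.  178.6] mean [0.5995 0.0718 0.1569] z pct [0.153  0.1556 0.1571 0.1586 0.1599]
    [279. 176.] [0.5734 0.0579 0.157 ]
    [285.5 169.5] [0.5682 0.0894 0.157 ]
    [299.5 183.5] [0.6324 0.0804 0.157 ]
    [293. 190.] [0.6367 0.0498 0.157 ]
scene 3 [251 183  23  18 221] [261.8 191.6] mean [ 0.589  -0.0242  0.1678] z pct [0.1513 0.168  0.1701 0.1717 0.1736]
    [251. 183.] [ 0.539  -0.0186  0.157 ]
    [273. 183.] [0.5807 0.0269 0.157 ]
    [273. 200.] [ 0.6246 -0.016   0.157 ]
    [251. 200.] [ 0.5841 -0.0601  0.157 ]
scene 4 [221 196  21  22 215] [231.7 205.5] mean [ 0.5658 -0.1136  0.162 ] z pct [0.1542 0.1588 0.1621 0.1652 0.1698]
    [220.4 201.2] [ 0.531  -0.1239  0.157 ]
    [231.1 193.3] [ 0.5297 -0.0842  0.157 ]
    [243.5 210.1] [ 0.596  -0.0983  0.157 ]
    [232.7 218. ] [ 0.5963 -0.1366  0.157 ]
scene lid ((0.5837700963020325, -0.022687479853630066), (0.21833615005016327, 0.1532437801361084), 80.7844467163086) 0.15115648174223562
top 3 [253 170  27  27 358] [265.7 182.9] mean [ 0.5902 -0.0261  0.1697] z pct [0.1674 0.1691 0.1699 0.1709 0.1
[... 167 characters left out ...]
top 4 [219 172  14  22 235] [225.5 182.4] mean [0.5975 0.0695 0.1566] z pct [0.1542 0.1556 0.1567 0.1577 0.1591]
    [218.3 191.8] [0.5749 0.0871 0.157 ]
    [221.4 171.3] [0.625  0.0791 0.157 ]
    [232.8 173. ] [0.6198 0.0519 0.157 ]
    [229.6 193.6] [0.5698 0.0601 0.157 ]
top 5 [295 180  17  24 275] [302.8 192.1] mean [ 0.5669 -0.1129  0.1622] z pct [0.156  0.1588 0.1622 0.1651 0.169 ]
    [294.2 201.9] [ 0.5451 -0.0919  0.157 ]
    [298.1 178.2] [ 0.6021 -0.104   0.157 ]
    [311.4 180.4] [ 0.5957 -0.1354  0.157 ]
    [307.5 204.1] [ 0.5389 -0.1229  0.157 ]
top lid ((0.579444408416748, -0.022900305688381195), (0.209763303399086, 0.1454150527715683), 80.06232452392578) 0.1510349587519344
```

View pics/scene0c.png

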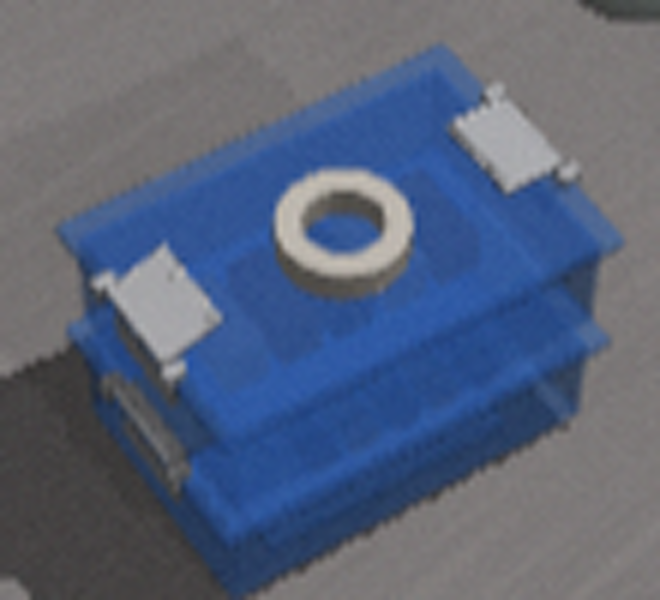

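View pics/top0c.png

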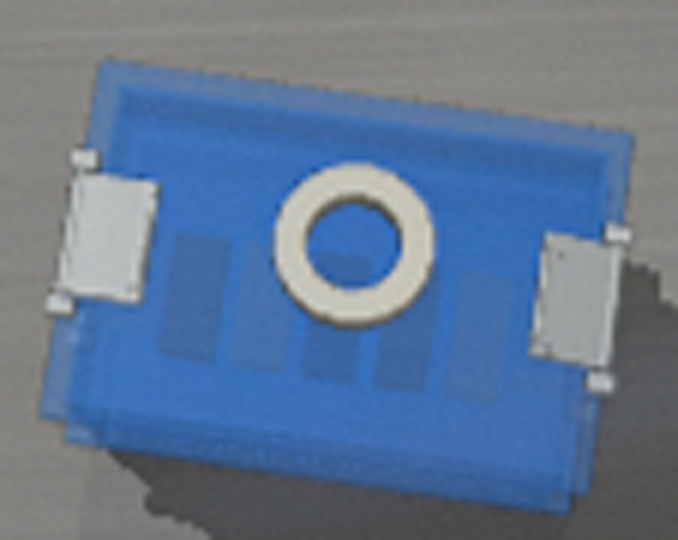

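The right-hand clip in the top view (y≈-0.113) is the raised one, spanning z≈0.156–0.170. The other clip is flat at 0.157. I'll get the tool axes and fit the flap's plane.

```bash
python3 - <<'E'
import pickle,cv2,numpy as np
from h import *
from station import ctrl
from scipy.spatial.transform import Rotation as R
d=pickle.load(open("d0.pkl","rb"))
ctr=np.array([.582,-.0225]);dr=np.array([-.165,-.986]);dr/=np.linalg.norm(dr);n2=np.array([-dr[1],dr[0]])
for n in d:
    im,z,c=d[n];hsv=cv2.cvtColor(im,cv2.COLOR_BGR2HSV)
    w=np.ones(z.shape,bool)&(hsv[...,1]<90)&(hsv[...,2]>140)
    p,u,v=pts(z,c,w)
    s=(p[:,:2]-ctr)@dr;t=(p[:,:2]-ctr)@n2
    m=(abs(t)<.022)&(s>.06)&(s<.115)&(p[:,2]>.15)
    a=np.polyfit(s[m],p[m,2],1);print(n,m.sum(),"slope",a,"s range",s[m].min(),s[m].max(),"z",p[m,2].min(),p[m,2].max(),"zhinge(.108)",np.polyval(a,.108))
o=ctrl.get_obs();M=R.from_rotvec(o["tool_rot"]).as_matrix();print(np.round(M,3))
hinge=ctr+.108*dr;tgt=ctr+.086*dr
print("hinge",hinge,"tgt",tgt)
dv=np.r_[tgt,.215]-o["tool_pos"];print("units",M.T@dv/.04, np.linalg.norm(dv))
E
```

```text
scene 173 slope [-0.30657503  0.19102425] s range 0.06923619074245155 0.10805103516253729 z 0.15059058774375866 0.171348573866973 zhinge(.108) 0.1579141470754734
top 237 slope [-0.39831858  0.19880039] s range 0.07487078654873054 0.10681441448462871 z 0.15498165821995036 0.17173599138636075 zhinge(.108) 0.15578198465381876
[[-0.001  0.392 -0.92 ]
 [ 0.002 -0.92  -0.392]
 [-1.    -0.002 -0.   ]]
hinge [ 0.56417484 -0.12901884] tgt [ 0.56780589 -0.10732056]
units [  0.39556871  -7.57776997 -12.00581745] 0.5681108694172231
```

The two cameras give tilts of about 0.30 and 0.38 rad, and the hinge height agrees with the 0.155 given. I'll move over the target with the fingers shut.

>>> drive_tool(commands="1 0 -0.3 -0.5; 1 0 -0.8 -1.3; 1 0 -1.3 -2.1; 1 0 -1.9 -3.0; 1 0 -2.5 -4.0; 1 0 -3.1 -4.9; 1 0 -3.6 -5.7; 1 0 -3.8 -6.0", newtons=20)

```text
schema error: expected 5 numbers
```

>>> drive_tool(commands="1 0 -0.3 -0.5 0; 1 0 -0.8 -1.3 0; 1 0 -1.3 -2.1 0; 1 0 -1.9 -3.0 0; 1 0 -2.5 -4.0 0; 1 0 -3.1 -4.9 0; 1 0 -3.6 -5.7 0; 1 0 -3.8 -6.0 0", newtons=20)

```text
t: 0.77
tool_pos: [0.4079, -0.3372, 0.2308]
tool_rot: [2.0, 0.413, -1.998]
contact_force: [-0.3, -0.1, 0.3]
opening: -0.0
```

>>> drive_tool(commands="1 0 -0.5 -0.8 0; 1 0 -1.1 -1.7 0; 1 0 -1.7 -2.6 0; 1 0 -2.3 -3.6 0; 1 0 -2.9 -4.6 0; 1 0 -3.4 -5.4 0; 1 0 -3.7 -5.9 0; 1 0 -3.8 -6.0 0")

```text
t: 1.43
tool_pos: [0.5692, -0.1029, 0.2306]
tool_rot: [1.998, 0.415, -1.997]
contact_force: [-0.6, -0.5, -0.2]
opening: 0.0
```

```bash
python3 - <<'E'
from station import ctrl
import cv2,numpy as np
from scipy.spatial.transform import Rotation as R
im,z=ctrl.get_image("scene");cv2.imwrite("pics/s1.png",cv2.resize(im[90:260,170:340],None,fx=3.5,fy=3.5,interpolation=2))
o=ctrl.get_obs();M=R.from_rotvec(o["tool_rot"]).as_matrix();print(o["tool_pos"],M.T@(np.array([.5677,-.108,.175])-o["tool_pos"])/.04)
E
```

```text
[ 0.56836351 -0.10393082  0.23057061] [1.38915621 0.08889003 0.05500579]
```

View pics/s1.png

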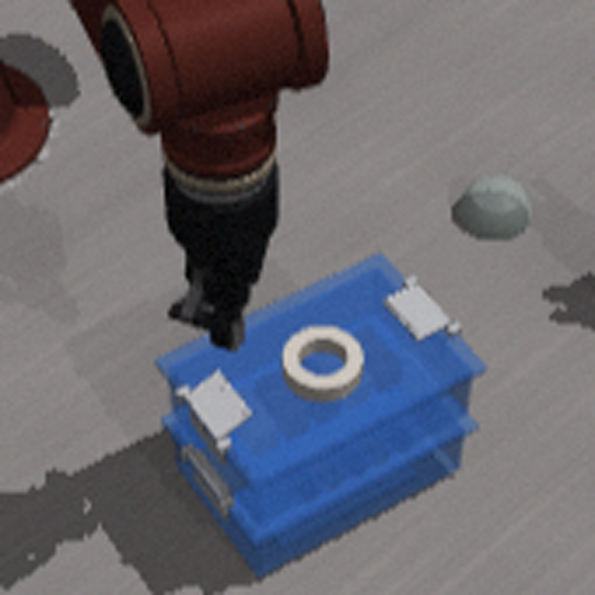

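The shut fingertips hover 60 mm above the raised clip, in line with it. I'll descend to about z=0.18, then press slowly.

>>> drive_tool(commands="1 0.2 0 0 0; 1 0.5 0.1 0.1 0; 1 0.8 0.1 0.1 0; 1 1.05 0.1 0.1 0; 1 1.2 0.1 0.1 0; 1 1.25 0.1 0.1 0")

```text
t: 1.98
tool_pos: [0.5638, -0.1128, 0.1787]
tool_rot: [1.998, 0.409, -2.005]
contact_force: [0.7, 0.2, 0.2]
opening: -0.0001
```

>>> drive_tool(commands="1 0 -0.1 -0.1 0; 1 0.05 -0.1 -0.1 0; 1 0.1 -0.1 -0.1 0; 1 0.15 -0.1 -0.1 0; 1 0.2 -0.1 -0.1 0; 1 0.25 -0.1 -0.1 0; 1 0.3 -0.1 -0.1 0; 1 0.3 -0.1 -0.1 0")

```text
t: 2.65
tool_pos: [0.5672, -0.1071, 0.1688]
tool_rot: [2.0, 0.409, -2.001]
contact_force: [0.1, -0.4, -0.2]
opening: -0.0001
```

>>> drive_tool(commands="1 0.05 0 0 0; 1 0.1 0 0 0; 1 0.15 0 0 0; 1 0.2 0 0 0; 1 0.2 0 0 0")

```text
t: 3.07
tool_pos: [0.5672, -0.107, 0.1607]
tool_rot: [1.999, 0.409, -2.001]
contact_force: [0.2, 0.2, -0.0]
opening: 0.0001
```

>>> drive_tool(commands="1 0.03 0 0 0; 1 0.05 0 0 0; 1 0.05 0 0 0")

```text
t: 3.32
tool_pos: [0.5673, -0.1071, 0.1591]
tool_rot: [2.0, 0.408, -2.0]
contact_force: [-0.6, 0.3, -0.5]
opening: -0.0001
```

```bash
python3 - <<'E'
from station import ctrl
import cv2,numpy as np
im,z=ctrl.get_image("scene");cv2.imwrite("pics/s2.png",cv2.resize(im[130:260,190:320],None,fx=4.5,fy=4.5,interpolation=2))
o=ctrl.get_obs();print(o["tool_pos"],o["contact_force"],o["t"])
E
```

```text
[ 0.56732237 -0.10714175  0.15913473] [ 0.01332001  0.59188604 -0.99949045] 3.3667
```

View pics/s2.png

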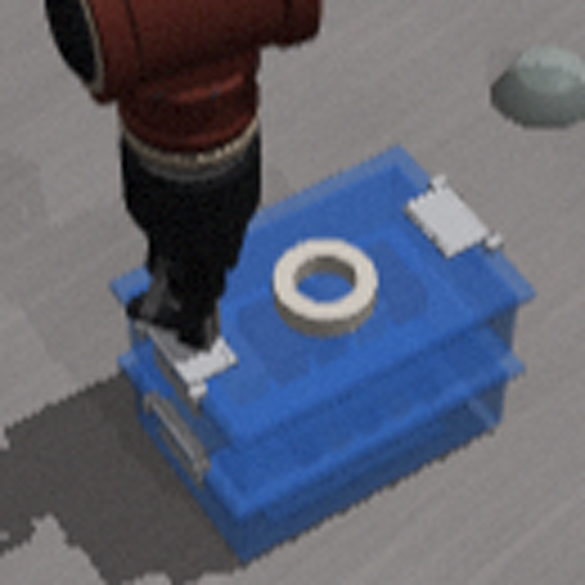

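The fingertip rests on the flap, which looks close to flat, with its near half visible beside the finger. I'll press a little further until I feel the stop.

>>> drive_tool(commands="1 0.02 0 0 0; 1 0.04 0 0 0; 1 0.06 0 0 0; 1 0.06 0 0 0")

```text
t: 3.7
tool_pos: [0.5676, -0.1072, 0.1575]
tool_rot: [2.0, 0.408, -2.0]
contact_force: [-0.8, 1.1, 4.2]
opening: 0.0001
```

The stop came at z=0.1575 with 4 N, exactly the height of the shut flap's top. I'll hold briefly, then lift straight up and check.

>>> drive_tool(commands="1 0 0 0 0; 1 0 0 0 0; 1 -0.2 0 0 0; 1 -0.6 0 0 0; 1 -1.2 0 0 0; 1 -1.8 0 0 0; 1 -2.3 0 0 0; 1 -2.5 0 0 0")

```text
t: 4.37
tool_pos: [0.5687, -0.1076, 0.2607]
tool_rot: [2.004, 0.405, -1.994]
contact_force: [0.6, -0.2, 0.5]
opening: -0.0001
```

>>> drive_tool(commands="1 0 0.5 0.8 0; 1 0 1.1 1.7 0; 1 0 1.7 2.6 0; 1 0 2.3 3.6 0; 1 0 2.8 4.4 0; 1 0 3.0 4.8 0; 1 0 3.0 4.8 0; 1 0 3.0 4.8 0")

```text
t: 5.03
tool_pos: [0.437, -0.2933, 0.256]
tool_rot: [2.002, 0.407, -2.002]
contact_force: [-0.3, -0.3, -0.8]
opening: 0.0
```

```bash
python3 - <<'E'
import pickle,cv2,numpy as np
from h import *
from station import ctrl
d=pickle.load(open("d0.pkl","rb"))
ctr=np.array([.582,-.0225]);dr=np.array([-.165,-.986]);dr/=np.linalg.norm(dr);n2=np.array([-dr[1],dr[0]])
for n in d:
    im,z=ctrl.get_image(n);c=d[n][2];hsv=cv2.cvtColor(im,cv2.COLOR_BGR2HSV)
    p,u,v=pts(z,c,(hsv[...,1]<90)&(hsv[...,2]>140))
    s=(p[:,:2]-ctr)@dr;t=(p[:,:2]-ctr)@n2
    for k,q in(("a",s),("b",-s)):
        m=(abs(t)<.022)&(q>.06)&(q<.115)&(p[:,2]>.15)
        print(n,k,m.sum(),"slope",np.polyfit(q[m],p[m,2],1)[0],"z95",np.percentile(p[m,2],[5,50,95]))
    m=(abs(s)<.05)&(abs(t)<.05)&(p[:,2]>.165);print("tape",p[m].mean(0))
    df=cv2.absdiff(im,d[n][0]).max(2)
    cv2.imwrite(f"pics/{n}3.png",np.vstack([im[130:270,90:420],cv2.merge([df]*3)[130:270,90:420]]).repeat(2,0).repeat(2,1))
print(ctrl.get_obs()["tool_pos"],ctrl.get_obs()["contact_force"])
E
```

```text
scene a 162 slope -0.0016727163523078557 z95 [0.15396932 0.15707417 0.16058477]
scene b 130 slope -0.04614201608922864 z95 [0.15375035 0.15728832 0.16046812]
tape [ 0.59105591 -0.02636817  0.16997349]
top a 262 slope -0.017329397623140168 z95 [0.15434723 0.15671334 0.15940426]
top b 256 slope -0.03043624155877015 z95 [0.15429633 0.15666772 0.15927079]
tape [ 0.58988353 -0.02565552  0.1700561 ]
[ 0.43808859 -0.29213277  0.25633178] [-0.08893943  0.04066501  0.17706792]
```

View pics/top3.png

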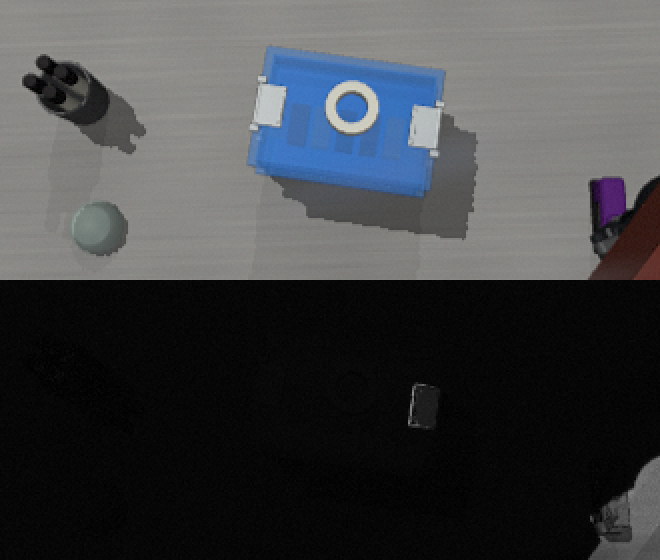

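The clip is flat (slope ≈0 to 0.02, at the same height as the shut one). In the difference picture, only the flap at (425,406) and the arm at lower right have changed. The arm is clear at z=0.256, so I'm handing the job in.

```bash
python3 -c "
from station import ctrl
print(ctrl.finish_job())"
```

```text
the job is handed in; nothing more can be done
None
```

The open clip now lies flat on the lid, and I handed the job in at about 5 s; the hand-in reports no verdict. I pressed the clip down with the shut fingertips until they met a firm stop at z = 0.1575 m with about 4 N, then lifted off and drew back.

**Clip angle:** Both cameras show the clip with a slope of at most 0.02, down from about 0.3–0.4 before. Its height now matches the other clip, which is still shut (slope at most 0.05).

**Other objects:** The boxes, dome and cup show no change in the before/after top picture, and the tape stayed within 2 mm. The arm partly hid the stapler in the last top picture. Its visible part looked unchanged, and the tool stayed well above it throughout.

**Disagreements:** The two cameras differed on the starting tilt (0.30 and 0.38 rad). I could not confirm the first touch from the force reading, because the clip's roughly 1 N was lost in the sensor noise. The only clear contact reading was the 4 N at the stop.

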